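# Wedge up the front of the desktop drawer unit and hold it

## Task

I want to slip thin felt pads under the two front feet of the little bamboo drawer unit. Take the wooden wedge and push its thin end, flat on the mat and square to the unit, in under the middle of the unit's front edge until both front feet just lift clear of the mat, leaving a gap of 2 to 6 mm, and finish like that, still gripping the wedge with the unit's front resting on it. Don't shove the unit back, don't touch it with the hand, keep the jar standing on top of it, and leave everything else where it is.

Things in the scene. Friction and masses are not known exactly. Their poses are not given: they have to be found in the camera images.
- unit: Pale bamboo desktop drawer unit, 150 deep (x), 200 wide (y), 112 mm high, four knobbed drawer fronts, about 0.9 kg, loose on four 6 mm high rubber feet that grip the mat. Origin: centre of its footprint at the soles. x points from front to back (its front, with knobs 11 mm proud and at least 25 mm up, looks along -x, to the robot's right), z up. Flat underside 6 mm above the soles.
- unit_edge (a point): Middle of the lower front edge of the drawer unit, 75 mm in front of the unit's origin and 6 mm above the soles: the wedge goes in under here.
- foot_front_left (a point): Centre of the sole of the unit's front left rubber foot (16 mm across; unit frame x -60, y +86 mm, z 0). On the mat it is at height 3 mm.
- foot_front_right (a point): Centre of the sole of the unit's front right rubber foot (unit frame x -60, y -86 mm, z 0).
- wedge: Loose wooden wedge, 150 mm long (x), 36 wide (y), 60 g, lying flat. Origin: centre of its underside. The heel, x -75 to -35 mm, is a flat-topped block 25 mm high; from there the top slopes evenly to a straight tip 3 mm thick at x +75 mm (1 mm of height per 5 mm). x points to the tip. Slick on the mat and the unit; it may lie nearer or farther.
- wedge_tip (a point): Middle of the wedge's thin edge at its underside (wedge frame x +75 mm, z 0).
- wedge_heel (a point): Middle of the wedge's heel block (wedge frame x -55 mm, z 12.5 mm): grip it here across its 36 mm width, from above.
- mat: Pale green plastic desk mat covering the tabletop, fixed, 800 by 1340 mm; its top is at height 3 mm and all things stand on it. Origin under its middle.
- jar: Glass jar of wooden beads with a bamboo lid, 84 mm across and 114 mm high, standing loose on top of the drawer unit. Origin: centre of its underside.
- eraser: Wood-backed felt board eraser, a plain block 120 by 48 by 28 mm, lying some way beside the wedge (bystander). Origin: centre of its underside.
- tin: Round aluminium pencil tin with its press-fit lid on, 72 mm across, 118 mm high (bystander). Origin: centre of its underside.
- stapler: Chrome stapler, 140 by 36 by 60 mm (bystander). Origin: centre of its underside.
- tape: Black tape dispenser, 140 by 56 by 80 mm (bystander). Origin: centre of its underside.
- tray: Blue plastic tray of pattern blocks, 170 by 130 by 22 mm (bystander). Origin: centre of its underside.
Not all that is in view belongs to the job. What is shaped like the wedge but blue or turquoise is not meant.

How it is judged:
On the way, in this order (a step that is already met when the one before it is completed fails the run):
1. The wedge is gripped between the fingers (contact force between the fingers and wedge above 2 N), for 0.2 s.
2. The gripped wedge has its thin end under the middle of the unit's front edge, square to it (x of wedge_tip in the frame of unit above -0.072 m and y of wedge_tip in the frame of unit between -0.03 and 0.03 m and angle between the x axis of wedge and the x axis of unit, either way round below 0.2 rad and contact force between the fingers and wedge above 2 N), for 0.1 s.
At the end, for the whole second after the job is handed in: Front feet 2 to 6 mm above the mat, rear feet on it; unit moved under 15 mm (front edge 20), resting on the gripped wedge, which lies flat, tip under the front, within 30 mm of the middle and 0.2 rad of square; hand off the unit, jar standing on it, others moved under 20 mm, all at rest (all of step 2 and height (world z) of foot_front_left between 0.005 and 0.009 m and height (world z) of foot_front_right between 0.005 and 0.009 m and contact force between each of unit, wedge and mat above 1 N and distance of unit from where it was at the start of the episode below 0.015 m and distance of each of unit_edge, eraser, tin, stapler, tape, tray from where it was at the start of the episode below 0.02 m and angle between wedge's own z axis and vertical below 0.07 rad and contact force between wedge and unit above 1 N and contact force between unit and the arm below 1 N and contact force between unit and the fingers below 1 N and linear speed of each of unit, wedge below 0.01 m/s and angle between jar's own z axis and vertical below 0.15 rad and z of jar in the frame of unit above 0.105 m); the arm keeps its last pose, push and grip.
It fails at once if the unit's front is lifted more than 12 mm off the mat (height (world z) of any of foot_front_left, foot_front_right above 0.015 m).
It fails at once if the unit is shoved more than 25 mm (distance of unit from where it was at the start of the episode above 0.025 m or distance of unit_edge from where it was at the start of the episode above 0.03 m).
It fails at once if the robot touches the unit (contact force between unit and the arm above 2 N or contact force between unit and the fingers above 2 N).
It fails at once if the jar is tipped (angle between jar's own z axis and vertical above 0.3 rad).
It fails at once if a bystander is moved more than 30 mm (distance of any of eraser, tin, stapler, tape, tray from where it was at the start of the episode above 0.03 m).
It also fails if it takes over 38 s, if anything falls off the work surface, if the arm or the gripper's body presses on something with over 40 N, if the wrist force passes 120 N, or if a joint passes its speed limit or range.

## Robot

A 6-joint arm with a two-finger parallel gripper is mounted at the origin on the work surface. World frame = base frame: x ahead of the robot, y to its left, z up, the work surface at z = 0. Lengths are in m, angles in rad, forces in N, time in s.
With the tool pointing down it reaches from about 0.275 to 0.825 m from the base axis. Payload 4.9 kg.
Tool frame: the origin (TCP) lies at the very end of the fingers, on their centre line; the grasp point (between the pads) lies 19 mm behind it; z points along the fingers, y is the line along which they close (so a half turn about z gives the same grasp; the last joint's range is limited). The gripper opens to 85 mm and grips with 20 to 120 N. Pads are 22 mm wide; open, the fingers measure 114 mm over their backs; the gripper's body (76 mm by 85 mm) begins 54 mm behind the grasp point. The pads swing forward as they close: fully open they stand 13 mm farther back than shut.
Start: joints at [-1.371, 0.326, -0.193, 1.052, 0, 1.437], TCP at [0.18, -0.52, 0.231] pointing down, gripper open.
Joint ranges: [-2.65, 2.65], [-0.97, 1.79], [-1.3, 1.35], [-1.93, 2.1], [-1.47, 1.37], [-3.14, 3.14]. Speed limits (rad/s): [2.57, 2.57, 3.14, 3.14, 3.14, 3.14].

## Interface

Orientations are given as a unit quaternion [x, y, z, w].
In Python, from station import monitor, grab_frame, workorder gives the robot as it stands. The module is installed in compiled form; this text tells all that it offers.
- The arm moves only by the tool arm_command, never from a script. Its argument "rows" is a list of rows, each an object of numbers: "jaw": the finger opening in m, from 0 to 0.0854; "x", "y", "z": the shift along the tool's x, y, z in m; "wx", "wy", "wz": the turn, a rotation vector about the tool's x, y, z in rad. In form: [{"jaw": .., "x": .., "y": .., "z": .., "wx": .., "wy": .., "wz": ..}, ...]. A call has 1 to 5 rows; each row shifts and turns the commanded pose from where the row before left it, along the tool's axes as they then stand; what a row does not reach is not made up. A row lasts 1/10 s, in which the tool goes at most 50 mm and 8.59 degrees, less where a joint would pass 70% of its speed; a pose out of reach is approached as far as the arm can. A call with a gripper value outside its range is refused whole. The fingers move at their own pace and stop on an object; "force" is the grip in N (left out, the last holds). Time passes only in rows, so rows that do not move let the fingers close. It gives the time, the measured TCP pose, the force, the opening and the grip force at its end, in the units of the state.
- monitor.get_obs(): the state, without advancing time (a new reading comes with each control period).
- grab_frame(name): name is "side" or "top"; returns a dict with "color" (480x640x3 uint8, blue, green, red), "intrinsics" (3x3 intrinsics, pixels), "R" (3x3) and "t" (3): a world point X has camera coordinates R X + t. Camera axes: x right, y down, z forward; pixel columns grow to the right and rows downward; lengths in m; the calibration is good to about 2 mm. A picture is of the moment at which its call begins. There is no depth.
- workorder.finish_job(): hands the job in; it is judged then, once.
The state is a dict: "t": time; "joints": joint angles; "joint_velocities": joint speeds; "effort": joint torques, N m; "position": TCP position; "orientation": TCP orientation; "ft_force": force on the tool from outside, world axes, zero at the start; "torque": the same for the moment, N m; "opening": finger opening in m; "grasp_force": force on a finger pad.
Only numpy, scipy, OpenCV 4.12 (cv2) and the standard library are available. Lean on these libraries where they do the work, as an engineer would, in place of code of your own. Each camera call takes 0.05 s, during which the arm holds its last target. There are 200 camera calls.

## Working session

There is one attempt and no reset: what is moved stays moved. The work goes in short steps, Python scripts to look and compute and a tool call to move; the robot and the scene stay as the last step left them, time stands still between calls to the robot, and variables do not carry over. Pictures are saved under pics/ and viewed, at most 10 in all, crops included, and the job is handed in when it is done.

Besides the shell and the picture viewer there is one more tool, called after "Emit:" in YAML: its name, and indented under it one key for each argument. arm_command: Moves the arm, as the interface text tells. Its arguments: {"type":"object","properties":{"rows":{"type":"array"},"force":{"type":"number"}},"required":["rows"]}

```bash
mkdir -p pics
cat > h.py <<'E'
import numpy as np, cv2
from station import monitor, grab_frame, workorder
def ray(f,u,v):
    K,R,t=[np.array(f[k],float) for k in('intrinsics','R','t')]
    d=R.T@np.linalg.inv(K)@np.array([u,v,1.]); return -R.T@t,d
def at(f,u,v,z):
    c,d=ray(f,u,v); return c+d*(z-c[2])/d[2]
def tri(rs):
    A=np.zeros((3,3));b=np.zeros(3)
    for c,d in rs:
        d=d/np.linalg.norm(d);P=np.eye(3)-np.outer(d,d);A+=P;b+=P@c
    return np.linalg.solve(A,b)
def proj(f,X):
    K,R,t=[np.array(f[k],float) for k in('intrinsics','R','t')]
    p=K@(R@np.array(X,float)+t); return p[:2]/p[2]
E
python3 - <<'E'
from h import *
import pickle
for n in('side','top'):
    f=grab_frame(n);cv2.imwrite(f'pics/{n}0.png',f['color']);pickle.dump(f,open(n+'0.pkl','wb'))
    print(n,f['intrinsics'],-np.array(f['R']).T@f['t'],f['R'])
print(monitor.get_obs())
E
```

```text
side [[466.16754089   0.         323.63132883]
 [  0.         466.16754089 241.08932298]
 [  0.           0.           1.        ]] [-0.03847805  0.77457434  0.82191938] [[-0.80839656 -0.58850715  0.0124231 ]
 [-0.36924347  0.49054522 -0.78931911]
 [ 0.45842584 -0.64267    -0.61385749]]
top [[475.38063866   0.         320.43309602]
 [  0.         475.38063866 243.60884847]
 [  0.           0.           1.        ]] [ 0.45084631 -0.01866786  1.29485164] [[ 1.56381011e-02 -9.99877669e-01  3.11638107e-04]
 [-9.98393496e-01 -1.56318630e-02 -5.44616543e-02]
 [ 5.44598634e-02  5.40539395e-04 -9.98515814e-01]]
{'t': 0.1, 'joints': array([-1.37121743e+00,  3.26844593e-01, -1.93422100e-01,  1.05198298e+00,
        2.86353237e-06,  1.43660735e+00]), 'joint_velocities': array([ 0.0012883 , -0.00220856,  0.003181  , -0.00028226, -0.00174543,
        0.00077215]), 'effort': array([ 8.94048553e-04, -4.44239759e+01,  2.63036978e+01,  7.87900994e-03,
       -1.65951328e-04,  4.48477010e-06]), 'position': array([ 0.18010475, -0.51916973,  0.23061728]), 'orientation': array([ 9.86106903e-01,  1.66110346e-01, -2.23233829e-05, -7.26333622e-04]), 'ft_force': array([ 0.55206277, -0.24584018, -0.01873358]), 'torque': array([-0.00986898,  0.01967425, -0.00699288]), 'grasp_force': 0.0, 'opening': 0.08533524405037966}
```

View pics/side0.png

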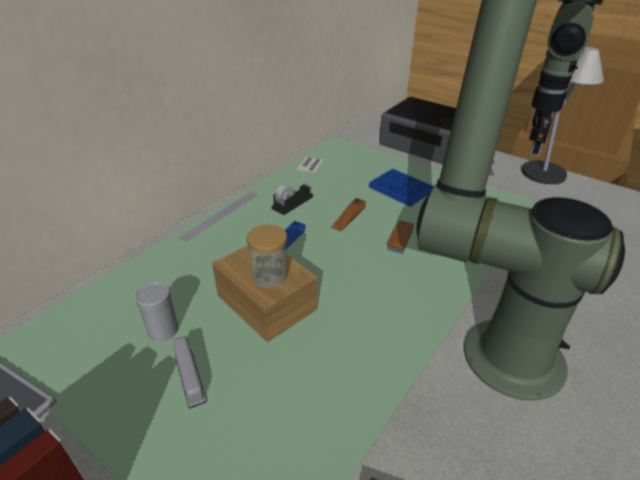

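View pics/top0.png

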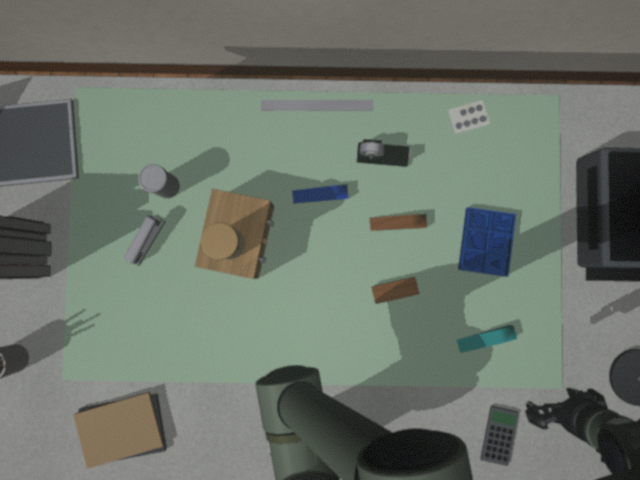

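The top view shows four candidates: brown (398,222), brown (395,290, probably the eraser because it is short, wide and has a grey felt base), blue (320,194) and turquoise (487,338). The unit is at (235,233) with its knobs toward the right (268,240). I expect the wedge to be the brown one at (398,222) and will check it in a close crop.

Run:
```python
from h import *
t=cv2.imread('pics/top0.png');s=cv2.imread('pics/side0.png')
r=lambda im,x,y,w,h,k:cv2.resize(im[y:y+h,x:x+w],None,fx=k,fy=k,interpolation=cv2.INTER_CUBIC)
a=r(t,360,195,80,48,10); b=r(s,325,190,100,69,8)
cv2.imwrite('pics/c1.png',a)
# lower half: side crop
cv2.imwrite('pics/c2.png',b)
cv2.imwrite('pics/c3.png',r(t,185,180,100,75+25,6))
```

```text
(no output)
```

View pics/c1.png

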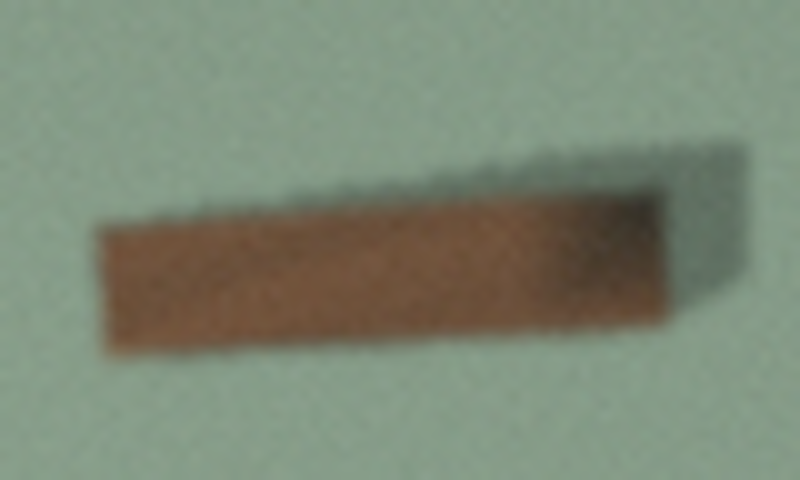

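View pics/c2.png

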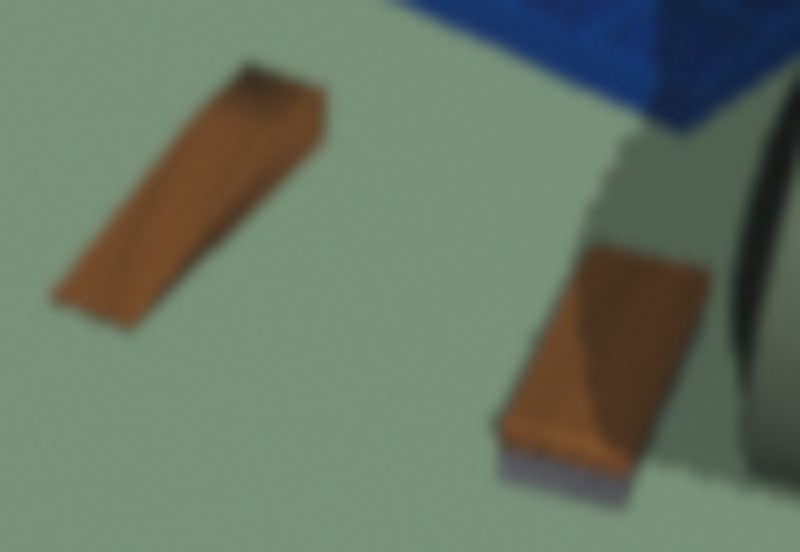

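View pics/c3.png

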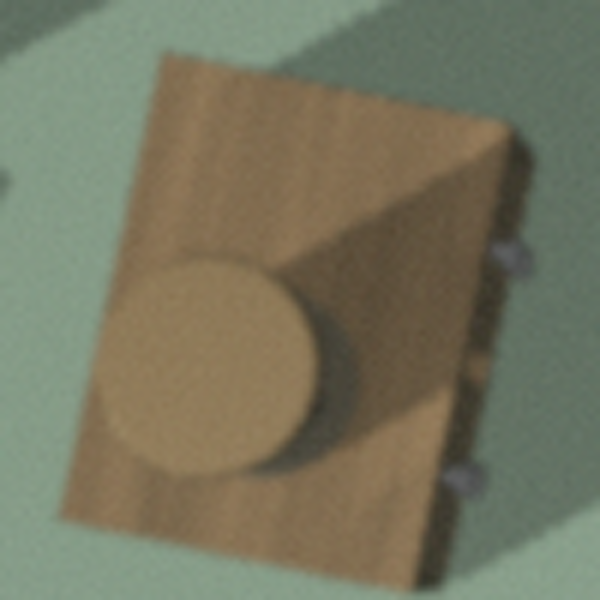

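Crop 1 shows the wedge at top-view (398,222). Its thin tip is on the left at crop (97,232)/(107,353), and the heel, which casts the shadow, is on the right at (662,190)/(667,322). In the side crop the left object slopes to a thin tip at (52,297)/(132,330). The right one is the flat block with a felt base, so it is the eraser. In crop 3 the unit's top corners are (168,52), (512,125), (415,590) and (62,518), with the knobs to the right.

Run:
```python
from h import *
import pickle
T=pickle.load(open('top0.pkl','rb'));S=pickle.load(open('side0.pkl','rb'))
p=lambda c,k,o:((c[0]+.5)/k-.5+o[0],(c[1]+.5)/k-.5+o[1])
for n,a,b in[('tipA',(97,230),(52,297)),('tipB',(107,354),(132,330)),('heelA',(663,190),(250,65)),('heelB',(668,322),(325,92))]:
    ta=p(a,10,(360,195));sb=p(b,8,(325,190))
    print(n,tri([ray(T,*ta),ray(S,*sb)]).round(4),at(T,*ta,.006 if 'tip' in n else .028).round(4),at(S,*sb,.006 if 'tip' in n else .028).round(4))
C=[at(T,*p(c,6,(185,180)),.115) for c in[(168,52),(512,125),(415,590),(62,518)]]
print(np.round(C,4),[proj(S,c).round(1) for c in C])
im=cv2.imread('pics/side0.png')[225:345,205:330];cv2.imwrite('pics/c4.png',cv2.resize(im,None,fx=5,fy=5,interpolation=cv2.INTER_CUBIC))
```

```text
tipA [ 0.5944 -0.1498  0.0056] [ 0.5943 -0.1498  0.006 ] [ 0.5942 -0.1493  0.006 ]
tipB [ 0.5607 -0.1531  0.0034] [ 0.5605 -0.1529  0.006 ] [ 0.5589 -0.1502  0.006 ]
heelA [ 0.6051 -0.2992  0.0273] [ 0.605 -0.299  0.028] [ 0.6046 -0.2981  0.028 ]
heelB [ 0.5702 -0.3002  0.0278] [ 0.5695 -0.3005  0.028 ] [ 0.5706 -0.2995  0.028 ]
[[0.6496 0.2539 0.115 ]
 [0.6213 0.1098 0.115 ]
 [0.4276 0.1457 0.115 ]
 [0.4549 0.2922 0.115 ]] [array([212.4, 261.9]), array([263.2, 236.4]), array([316.8, 275.4]), array([264.1, 308. ])]
```

View pics/c4.png

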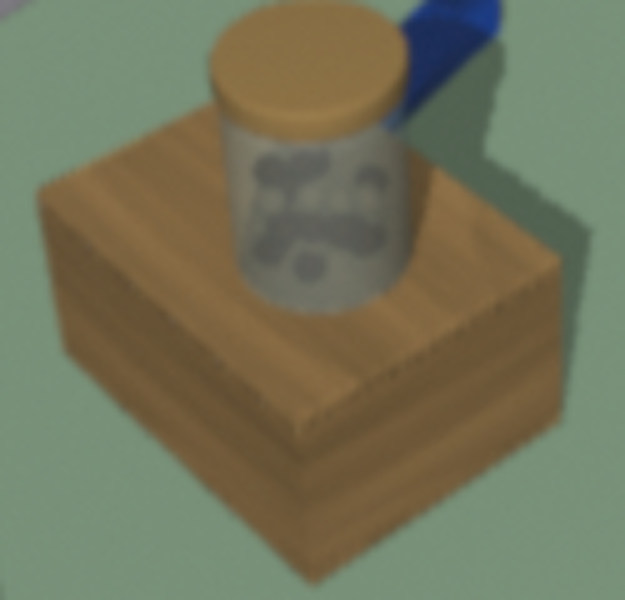

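The unit's front-edge middle is about (0.524, 0.127), with its axis at 79.3° (the side-view corners agree with z 0.115). The wedge tip is at (0.5775,-0.151), its axis is at 93.9° and the heel grip point is (0.586,-0.280). I'll turn the tool first, then translate.

Emit:
arm_command:
  rows:
    - {"jaw": 0.0854, "x": 0, "y": 0, "z": 0.01, "wx": 0, "wy": 0, "wz": -0.145}
    - {"jaw": 0.0854, "x": 0, "y": 0, "z": 0.01, "wx": 0, "wy": 0, "wz": -0.145}
    - {"jaw": 0.0854, "x": 0, "y": 0, "z": 0.01, "wx": 0, "wy": 0, "wz": -0.145}
    - {"jaw": 0.0854, "x": 0, "y": 0, "z": 0.01, "wx": 0, "wy": 0, "wz": -0.145}
    - {"jaw": 0.0854, "x": 0, "y": 0, "z": 0.01, "wx": 0, "wy": 0, "wz": -0.145}
  force: 40

```text
t: 0.6
position: [0.1801, -0.5193, 0.1805]
orientation: [0.862, 0.508, 0.0, -0.0]
ft_force: [0.2, 0.9, 0.6]
opening: 0.0853
grasp_force: 0.0
```

Emit:
arm_command:
  rows:
    - {"jaw": 0.0854, "x": 0, "y": 0, "z": 0.01, "wx": 0, "wy": 0, "wz": -0.145}
    - {"jaw": 0.0854, "x": 0, "y": 0, "z": 0.01, "wx": 0, "wy": 0, "wz": -0.145}
    - {"jaw": 0.0854, "x": 0, "y": 0, "z": 0.01, "wx": 0, "wy": 0, "wz": -0.145}
    - {"jaw": 0.0854, "x": 0, "y": 0, "z": 0.01, "wx": 0, "wy": 0, "wz": -0.145}
    - {"jaw": 0.0854, "x": 0.015, "y": 0.03, "z": 0, "wx": 0, "wy": 0, "wz": 0}

```text
t: 1.1
position: [0.207, -0.5032, 0.1395]
orientation: [0.683, 0.73, -0.0, -0.001]
ft_force: [0.6, 0.8, 1.1]
opening: 0.0855
grasp_force: 0.0
```

Emit:
arm_command:
  rows:
    - {"jaw": 0.0854, "x": 0.017, "y": 0.035, "z": 0, "wx": 0, "wy": 0, "wz": 0}
    - {"jaw": 0.0854, "x": 0.017, "y": 0.035, "z": 0, "wx": 0, "wy": 0, "wz": 0}
    - {"jaw": 0.0854, "x": 0.017, "y": 0.035, "z": 0, "wx": 0, "wy": 0, "wz": 0}
    - {"jaw": 0.0854, "x": 0.017, "y": 0.035, "z": 0, "wx": 0, "wy": 0, "wz": 0}
    - {"jaw": 0.0854, "x": 0.017, "y": 0.035, "z": 0, "wx": 0, "wy": 0, "wz": 0}

```text
t: 1.6
position: [0.379, -0.4048, 0.141]
orientation: [0.683, 0.731, 0.0, -0.0]
ft_force: [-0.6, -1.4, -0.0]
opening: 0.0857
grasp_force: 0.0
```

Emit:
arm_command:
  rows:
    - {"jaw": 0.0854, "x": 0.017, "y": 0.035, "z": 0, "wx": 0, "wy": 0, "wz": 0}
    - {"jaw": 0.0854, "x": 0.017, "y": 0.035, "z": 0, "wx": 0, "wy": 0, "wz": 0}
    - {"jaw": 0.0854, "x": 0.017, "y": 0.035, "z": 0, "wx": 0, "wy": 0, "wz": 0}
    - {"jaw": 0.0854, "x": 0.017, "y": 0.035, "z": 0, "wx": 0, "wy": 0, "wz": 0}
    - {"jaw": 0.0854, "x": 0.017, "y": 0.035, "z": 0, "wx": 0, "wy": 0, "wz": 0}

```text
t: 2.1
position: [0.5478, -0.308, 0.1408]
orientation: [0.683, 0.731, -0.0, -0.0]
ft_force: [1.6, -0.2, 0.1]
opening: 0.0853
grasp_force: 0.0
```

Emit:
arm_command:
  rows:
    - {"jaw": 0.0854, "x": 0.013, "y": 0.019, "z": 0.02, "wx": 0, "wy": 0, "wz": 0}
    - {"jaw": 0.0854, "x": 0.012, "y": 0.018, "z": 0.03, "wx": 0, "wy": 0, "wz": 0}
    - {"jaw": 0.0854, "x": 0, "y": 0, "z": 0.03, "wx": 0, "wy": 0, "wz": 0}
    - {"jaw": 0.0854, "x": 0, "y": 0, "z": 0, "wx": 0, "wy": 0, "wz": 0}
    - {"jaw": 0.0854, "x": 0, "y": 0, "z": 0, "wx": 0, "wy": 0, "wz": 0}

```text
t: 2.6
position: [0.5812, -0.2815, 0.0609]
orientation: [0.683, 0.731, -0.0, -0.001]
ft_force: [-0.1, 0.0, -0.1]
opening: 0.0855
grasp_force: 0.0
```

Run:
```python
from h import *
T=grab_frame('top');S=grab_frame('side')
a=cv2.resize(T['color'][190:250,350:450],None,fx=6,fy=6,interpolation=cv2.INTER_CUBIC)
cv2.imwrite('pics/d1.png',a)
o=monitor.get_obs();print(o['position'],o['orientation'])
```

```text
[ 0.58260963 -0.28281494  0.06294346] [6.82946767e-01 7.30467335e-01 1.86932458e-04 1.07248835e-03]
```

View pics/d1.png

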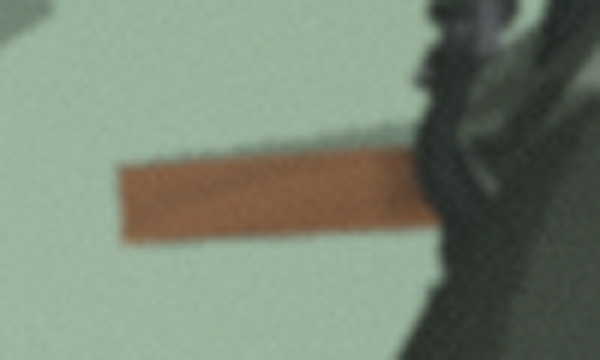

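The hand hovers over the heel with the tip end clear at crop left (120,165)–(125,242), so the alignment is fine. Next I descend and grip.

Emit:
arm_command:
  rows:
    - {"jaw": 0.0854, "x": 0, "y": 0.004, "z": 0.02, "wx": 0, "wy": 0, "wz": 0}
    - {"jaw": 0.07, "x": 0, "y": 0, "z": 0.015, "wx": 0, "wy": 0, "wz": 0}
    - {"jaw": 0.06, "x": 0, "y": 0, "z": 0.012, "wx": 0, "wy": 0, "wz": 0}
    - {"jaw": 0.055, "x": 0, "y": 0, "z": 0.008, "wx": 0, "wy": 0, "wz": 0}
    - {"jaw": 0.05, "x": 0, "y": 0, "z": 0, "wx": 0, "wy": 0, "wz": 0}

```text
t: 3.2
position: [0.5849, -0.2812, 0.0051]
orientation: [0.683, 0.731, -0.0, -0.001]
ft_force: [-0.6, 0.2, -0.5]
opening: 0.05
grasp_force: 0.0
```

Emit:
arm_command:
  rows:
    - {"jaw": 0.03, "x": 0, "y": 0, "z": 0, "wx": 0, "wy": 0, "wz": 0}
    - {"jaw": 0.02, "x": 0, "y": 0, "z": 0, "wx": 0, "wy": 0, "wz": 0}
    - {"jaw": 0.02, "x": 0, "y": 0, "z": 0, "wx": 0, "wy": 0, "wz": 0}
    - {"jaw": 0.02, "x": 0, "y": 0, "z": 0, "wx": 0, "wy": 0, "wz": 0}
    - {"jaw": 0.02, "x": 0, "y": 0, "z": 0, "wx": 0, "wy": 0, "wz": 0}
  force: 60

```text
t: 3.7
position: [0.5863, -0.2817, 0.0068]
orientation: [0.683, 0.731, 0.0, 0.0]
ft_force: [-0.5, -0.3, 1.4]
opening: 0.035
grasp_force: 60.9
```

The wedge is gripped with an opening of 35 mm at 61 N. I now slide it to a point about 30 mm before the edge, turning it square on the way.

Emit:
arm_command:
  rows:
    - {"jaw": 0.02, "x": 0.015, "y": -0.004, "z": 0, "wx": 0, "wy": 0, "wz": 0}
    - {"jaw": 0.02, "x": 0.025, "y": -0.007, "z": 0, "wx": 0, "wy": 0, "wz": 0}
    - {"jaw": 0.02, "x": 0.03, "y": -0.009, "z": 0, "wx": 0, "wy": 0, "wz": 0}
    - {"jaw": 0.02, "x": 0.03, "y": -0.009, "z": 0, "wx": 0, "wy": 0, "wz": 0}
    - {"jaw": 0.02, "x": 0.028, "y": -0.008, "z": 0, "wx": 0, "wy": 0, "wz": 0}

```text
t: 4.2
position: [0.5403, -0.1556, 0.0068]
orientation: [0.683, 0.731, 0.0, 0.001]
ft_force: [0.4, -0.3, 1.0]
opening: 0.0348
grasp_force: 60.6
```

Emit:
arm_command:
  rows:
    - {"jaw": 0.02, "x": 0.025, "y": -0.01, "z": 0, "wx": 0, "wy": 0, "wz": 0.051}
    - {"jaw": 0.02, "x": 0.025, "y": -0.01, "z": 0, "wx": 0, "wy": 0, "wz": 0.051}
    - {"jaw": 0.02, "x": 0.025, "y": -0.01, "z": 0, "wx": 0, "wy": 0, "wz": 0.051}
    - {"jaw": 0.02, "x": 0.025, "y": -0.01, "z": 0, "wx": 0, "wy": 0, "wz": 0.051}
    - {"jaw": 0.02, "x": 0.02, "y": -0.008, "z": 0, "wx": 0, "wy": 0, "wz": 0.051}

```text
t: 4.7
position: [0.4958, -0.0343, 0.0067]
orientation: [0.771, 0.637, 0.0, 0.0]
ft_force: [0.1, 0.7, 0.9]
opening: 0.0347
grasp_force: 60.7
```

Emit:
arm_command:
  rows:
    - {"jaw": 0.02, "x": 0, "y": 0, "z": 0, "wx": 0, "wy": 0, "wz": 0}
    - {"jaw": 0.02, "x": 0, "y": 0, "z": 0, "wx": 0, "wy": 0, "wz": 0}

```text
t: 4.9
position: [0.4965, -0.0349, 0.0067]
orientation: [0.77, 0.639, 0.0, 0.0]
ft_force: [-0.6, 0.9, 3.7]
opening: 0.0347
grasp_force: 61.1
```

Run:
```python
from h import *
import pickle
T=grab_frame('top');S=grab_frame('side')
pickle.dump((T,S),open('f2.pkl','wb'))
r=lambda im,x,y,w,h,k:cv2.resize(im[y:y+h,x:x+w],None,fx=k,fy=k,interpolation=cv2.INTER_CUBIC)
cv2.imwrite('pics/e1.png',np.vstack([r(T['color'],190,180,160,100,5)[:, :],]))
ps=[monitor.get_obs()['position'] for _ in range(5)];o=monitor.get_obs();print(np.mean(ps,0),o['orientation'],o['ft_force'],o['t'])
```

```text
[ 0.49686436 -0.03553758  0.00673055] [7.70021206e-01 6.38017956e-01 5.99758008e-04 2.66133578e-04] [-0.24346429  1.34541391  6.83377823] 5.0
```

View pics/e1.png

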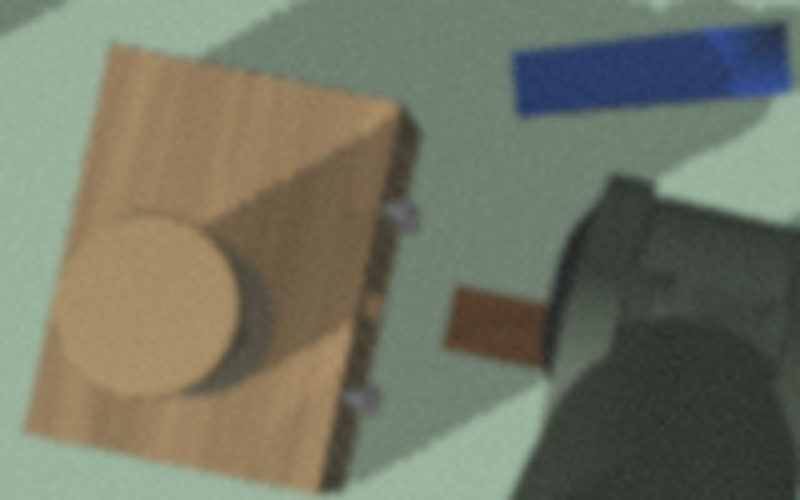

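The wedge tip edge is at crop (462,287)–(446,350), square-looking, right of the unit's front face. The front's lower edge runs roughly from (420,130) to (342,490).

Run:
```python
from h import *
import pickle
T,S=pickle.load(open('f2.pkl','rb'))
p=lambda c:((c[0]+.5)/5-.5+190,(c[1]+.5)/5-.5+180)
a,b=[at(T,*p(c),.006) for c in[(462,287),(446,350)]]
e1,e2=[at(T,*p(c),.009) for c in[(420,130),(342,490)]]
t1,t2=[at(T,*p(c),.115) for c in[(402,103),(322,490)]]
C=[at(T,*p(c),.115) for c in[(111,44),(402,103),(322,490),(26,432)]]
m=np.mean(C,0);u=C[0]-C[1]+C[3]-C[2];print('axis',np.degrees(np.arctan2(u[1],u[0])))
u=u[:2]/np.linalg.norm(u[:2]);v=np.array([-u[1],u[0]])
E=m[:2]-.075*u;tip=(a+b)[:2]/2;print('edge dir',np.degrees(np.arctan2(*(t1-t2)[[1,0]]))+90)
print(m,E,(e1+e2)/2,tip,'tip in unit x,y',(tip-m[:2])@u,(tip-m[:2])@v, 'tip-edge normal',np.degrees(np.arctan2(*(a-b)[[1,0]]))+90)
d=b-a
o=monitor.get_obs();print(o['ft_force'],o['position'],o['orientation'],o['t'])
```

```text
axis 79.61503516643779
edge dir 79.60829241635577
[0.5385288  0.20076866 0.115     ] [0.52500922 0.12699725] [0.52451607 0.13004168 0.009     ] [0.52029181 0.0907268 ] tip in unit x,y -0.11152666732702883 -0.0018980155069126259 tip-edge normal 76.91435525153167
[-0.24346429  1.34541391  6.83377823] [ 0.49686436 -0.03553758  0.00673055] [7.70021206e-01 6.38017956e-01 5.99758008e-04 2.66133578e-04] 5.0
```

Emit:
arm_command:
  rows:
    - {"jaw": 0.02, "x": 0.008, "y": 0, "z": 0, "wx": 0, "wy": 0, "wz": 0}
    - {"jaw": 0.02, "x": 0.01, "y": 0, "z": 0, "wx": 0, "wy": 0, "wz": 0}
    - {"jaw": 0.02, "x": 0.01, "y": 0, "z": 0, "wx": 0, "wy": 0, "wz": 0}
    - {"jaw": 0.02, "x": 0.008, "y": 0, "z": 0, "wx": 0, "wy": 0, "wz": 0}
    - {"jaw": 0.02, "x": 0.004, "y": 0, "z": 0, "wx": 0, "wy": 0, "wz": 0}

```text
t: 5.5
position: [0.5046, 0.0027, 0.0067]
orientation: [0.77, 0.638, -0.0, 0.001]
ft_force: [-0.3, -2.6, 6.1]
opening: 0.0347
grasp_force: 61.3
```

Emit:
arm_command:
  rows:
    - {"jaw": 0.02, "x": 0.002, "y": 0, "z": 0, "wx": 0, "wy": 0, "wz": 0}
    - {"jaw": 0.02, "x": 0.002, "y": 0, "z": 0, "wx": 0, "wy": 0, "wz": 0}
    - {"jaw": 0.02, "x": 0.002, "y": 0, "z": 0, "wx": 0, "wy": 0, "wz": 0}
    - {"jaw": 0.02, "x": 0.002, "y": 0, "z": 0, "wx": 0, "wy": 0, "wz": 0}

```text
t: 5.9
position: [0.5061, 0.0101, 0.0067]
orientation: [0.771, 0.637, -0.0, 0.001]
ft_force: [-1.4, -2.6, 6.5]
opening: 0.0349
grasp_force: 61.3
```

Emit:
arm_command:
  rows:
    - {"jaw": 0.02, "x": 0.001, "y": 0, "z": 0, "wx": 0, "wy": 0, "wz": 0}
    - {"jaw": 0.02, "x": 0.001, "y": 0, "z": 0, "wx": 0, "wy": 0, "wz": 0}

```text
t: 6.1
position: [0.5065, 0.0121, 0.0067]
orientation: [0.771, 0.637, -0.0, 0.001]
ft_force: [-0.1, -1.5, 6.3]
opening: 0.0346
grasp_force: 61.3
```

Emit:
arm_command:
  rows:
    - {"jaw": 0.02, "x": 0.001, "y": 0, "z": 0, "wx": 0, "wy": 0, "wz": 0}
    - {"jaw": 0.02, "x": 0.001, "y": 0, "z": 0, "wx": 0, "wy": 0, "wz": 0}

```text
t: 6.3
position: [0.5068, 0.0138, 0.0067]
orientation: [0.771, 0.637, -0.0, 0.001]
ft_force: [-1.0, -3.7, 5.8]
opening: 0.0346
grasp_force: 61.3
```

Emit:
arm_command:
  rows:
    - {"jaw": 0.02, "x": 0.001, "y": 0, "z": 0, "wx": 0, "wy": 0, "wz": 0}
    - {"jaw": 0.02, "x": 0.001, "y": 0, "z": 0, "wx": 0, "wy": 0, "wz": 0}

```text
t: 6.5
position: [0.5069, 0.0144, 0.0068]
orientation: [0.771, 0.637, -0.002, 0.002]
ft_force: [-1.6, -8.5, 6.6]
opening: 0.0347
grasp_force: 61.4
```

Emit:
arm_command:
  rows:
    - {"jaw": 0.02, "x": 0.001, "y": 0, "z": 0, "wx": 0, "wy": 0, "wz": 0}
    - {"jaw": 0.02, "x": 0.001, "y": 0, "z": 0, "wx": 0, "wy": 0, "wz": 0}
    - {"jaw": 0.02, "x": 0.001, "y": 0, "z": 0, "wx": 0, "wy": 0, "wz": 0}
    - {"jaw": 0.02, "x": 0.001, "y": 0, "z": 0, "wx": 0, "wy": 0, "wz": 0}
    - {"jaw": 0.02, "x": 0.001, "y": 0, "z": 0, "wx": 0, "wy": 0, "wz": 0}

```text
t: 7.0
position: [0.5078, 0.019, 0.0067]
orientation: [0.771, 0.637, -0.002, 0.003]
ft_force: [-1.0, -8.5, 6.5]
opening: 0.0348
grasp_force: 61.4
```

```bash
cat > cmp.py <<'E'
from h import *
import pickle
T,S=pickle.load(open('f2.pkl','rb'))
for n,A,(x,y,w,h) in(('top',T,(190,180,85,105)),('side',S,(205,220,120,125))):
    B=grab_frame(n)
    g=[cv2.cvtColor(f['color'][y:y+h,x:x+w],cv2.COLOR_BGR2GRAY) for f in(A,B)]
    P=cv2.goodFeaturesToTrack(g[0],60,.02,5)
    Q,st,_=cv2.calcOpticalFlowPyrLK(g[0],g[1],P,None,winSize=(13,13))
    P,Q=P[st==1],Q[st==1]
    D=np.hstack([P+[x,y],Q-P])[np.lexsort((P[:,1],P[:,0]//10))]
    print(n,len(P),'median shift',np.median(D[:,2:],0).round(2));
    print(D[::max(1,len(D)//10)].round(1).tolist())
o=monitor.get_obs();print(o['t'],o['position'],o['ft_force'],o['orientation'])
E
python3 cmp.py
```

```text
top 27 median shift [-0.44 -0.06]
[[195.0, 265.0, -0.3, -0.0], [204.0, 231.0, -0.1, -0.9], [208.0, 258.0, -0.5, 0.1], [212.0, 189.0, -0.4, -0.2], [219.0, 260.0, -0.4, -0.2], [227.0, 258.0, -0.9, -0.1], [234.0, 188.0, -0.5, -0.0], [230.0, 225.0, -0.6, -0.1], [231.0, 261.0, -0.8, -0.0], [243.0, 195.0, -0.3, 0.2], [240.0, 220.0, -0.4, -0.3], [263.0, 206.0, -0.5, -0.2], [270.0, 202.0, -0.4, -0.3], [270.0, 225.0, -3.2, 19.1]]
side 31 median shift [-0.35  0.12]
[[214.0, 266.0, -0.3, 0.2], [218.0, 295.0, -0.2, -0.0], [246.0, 245.0, -0.9, -0.2], [262.0, 256.0, -0.4, 0.1], [262.0, 266.0, -0.4, 0.1], [256.0, 276.0, -0.4, -0.0], [269.0, 256.0, -0.4, 0.0], [269.0, 305.0, -0.4, 0.4], [284.0, 278.0, 46.7, -0.1], [285.0, 298.0, -0.4, 0.3], [316.0, 309.0, -0.1, -0.3]]
7.1 [0.50784113 0.01916336 0.00672678] [-2.22143584 -8.25544197  4.87618798] [ 0.77092472  0.63691925 -0.00166836  0.0024827 ]
```

The unit's shift is consistent with tilt only, so I continue.

Emit:
arm_command:
  rows:
    - {"jaw": 0.02, "x": 0.0015, "y": 0, "z": 0, "wx": 0, "wy": 0, "wz": 0}
    - {"jaw": 0.02, "x": 0.0015, "y": 0, "z": 0, "wx": 0, "wy": 0, "wz": 0}
    - {"jaw": 0.02, "x": 0.0015, "y": 0, "z": 0, "wx": 0, "wy": 0, "wz": 0}
    - {"jaw": 0.02, "x": 0.0015, "y": 0, "z": 0, "wx": 0, "wy": 0, "wz": 0}
    - {"jaw": 0.02, "x": 0.001, "y": 0, "z": 0, "wx": 0, "wy": 0, "wz": 0}

```text
t: 7.6
position: [0.5091, 0.0259, 0.0067]
orientation: [0.771, 0.637, -0.002, 0.003]
ft_force: [-1.8, -7.7, 6.7]
opening: 0.0345
grasp_force: 61.4
```

Emit:
arm_command:
  rows:
    - {"jaw": 0.02, "x": 0.0015, "y": 0, "z": 0, "wx": 0, "wy": 0, "wz": 0}
    - {"jaw": 0.02, "x": 0.0015, "y": 0, "z": 0, "wx": 0, "wy": 0, "wz": 0}
    - {"jaw": 0.02, "x": 0.0015, "y": 0, "z": 0, "wx": 0, "wy": 0, "wz": 0}
    - {"jaw": 0.02, "x": 0.001, "y": 0, "z": 0, "wx": 0, "wy": 0, "wz": 0}
    - {"jaw": 0.02, "x": 0, "y": 0, "z": 0, "wx": 0, "wy": 0, "wz": 0}

```text
t: 8.1
position: [0.5102, 0.0315, 0.0067]
orientation: [0.771, 0.637, -0.002, 0.002]
ft_force: [-0.6, -7.4, 6.8]
opening: 0.0352
grasp_force: 61.4
```

```bash
python3 cmp.py
```

```text
top 25 median shift [-1.17 -0.25]
[[195.0, 265.0, -1.1, -0.2], [204.0, 231.0, -0.9, -1.2], [208.0, 258.0, -1.4, 0.0], [212.0, 189.0, -1.1, -0.3], [219.0, 260.0, -1.8, -0.7], [227.0, 258.0, -2.8, -0.5], [234.0, 188.0, -0.5, -0.2], [230.0, 225.0, -2.3, -0.1], [231.0, 261.0, -2.6, -0.3], [243.0, 195.0, -1.0, 0.0], [240.0, 220.0, -1.2, -0.8], [263.0, 206.0, -1.4, -1.0], [270.0, 209.0, -0.4, -0.7]]
side 26 median shift [-1.19  0.46]
[[214.0, 266.0, -0.9, 0.5], [224.0, 259.0, -1.5, 0.4], [229.0, 306.0, 2.6, 2.5], [246.0, 245.0, -2.5, 0.6], [253.0, 268.0, -1.3, 0.6], [257.0, 262.0, -1.4, 0.4], [257.0, 271.0, -1.3, 0.4], [256.0, 276.0, -1.2, 0.5], [264.0, 309.0, -0.9, 0.6], [271.0, 276.0, 52.0, 2.4], [268.0, 341.0, -0.1, 0.0], [275.0, 301.0, -0.7, 0.5], [288.0, 328.0, 1.4, -1.6]]
8.2 [0.51019951 0.03149491 0.00673022] [-1.54246649 -6.78129588  5.63466405] [ 0.77091849  0.63692727 -0.00155771  0.00243069]
```

The lift is about 3.2 mm with no sliding. Another 4 mm of advance should bring it close to 4 mm.

Emit:
arm_command:
  rows:
    - {"jaw": 0.02, "x": 0.0015, "y": 0, "z": 0, "wx": 0, "wy": 0, "wz": 0}
    - {"jaw": 0.02, "x": 0.0015, "y": 0, "z": 0, "wx": 0, "wy": 0, "wz": 0}
    - {"jaw": 0.02, "x": 0.001, "y": 0, "z": 0, "wx": 0, "wy": 0, "wz": 0}
    - {"jaw": 0.02, "x": 0, "y": 0, "z": 0, "wx": 0, "wy": 0, "wz": 0}
    - {"jaw": 0.02, "x": 0, "y": 0, "z": 0, "wx": 0, "wy": 0, "wz": 0}

```text
t: 8.7
position: [0.5109, 0.0354, 0.0067]
orientation: [0.771, 0.637, -0.002, 0.002]
ft_force: [-0.9, -7.0, 6.1]
opening: 0.0348
grasp_force: 61.4
```

Emit:
arm_command:
  rows:
    - {"jaw": 0.02, "x": 0, "y": 0, "z": 0, "wx": 0, "wy": 0, "wz": 0}
    - {"jaw": 0.02, "x": 0, "y": 0, "z": 0, "wx": 0, "wy": 0, "wz": 0}
    - {"jaw": 0.02, "x": 0, "y": 0, "z": 0, "wx": 0, "wy": 0, "wz": 0}

```text
t: 9.0
position: [0.511, 0.0355, 0.0067]
orientation: [0.771, 0.637, -0.002, 0.002]
ft_force: [-0.5, -7.2, 6.8]
opening: 0.0348
grasp_force: 61.4
```

```bash
python3 cmp.py
python3 - <<'E'
from h import *
f=grab_frame('top')['color'];s=grab_frame('side')['color']
r=lambda im,x,y,w,h,k:cv2.resize(im[y:y+h,x:x+w],None,fx=k,fy=k,interpolation=cv2.INTER_CUBIC)
cv2.imwrite('pics/g.png',np.hstack([r(f,190,180,130,110,3.0),r(s,205,220,130,110,3.0)]))
E
```

```text
top 25 median shift [-1.42 -0.34]
[[195.0, 265.0, -1.4, -0.3], [204.0, 231.0, -1.1, -2.0], [208.0, 258.0, -1.7, 0.0], [212.0, 189.0, -1.4, -0.4], [219.0, 260.0, -2.2, -0.9], [227.0, 258.0, -3.4, -0.5], [234.0, 188.0, -0.5, -0.2], [230.0, 225.0, -2.8, -0.3], [231.0, 261.0, -3.2, -0.3], [243.0, 195.0, -1.2, 0.1], [240.0, 220.0, -1.6, -0.9], [263.0, 206.0, -1.7, -1.4], [270.0, 209.0, -0.7, -0.9]]
side 26 median shift [-1.46  0.52]
[[214.0, 266.0, -1.2, 0.7], [224.0, 259.0, -1.8, 0.4], [229.0, 306.0, 3.9, 3.9], [246.0, 245.0, -2.7, 0.7], [253.0, 268.0, -1.7, 0.6], [257.0, 262.0, -1.8, 0.5], [257.0, 271.0, -1.6, 0.5], [256.0, 276.0, -1.5, 0.5], [264.0, 309.0, -1.2, 0.8], [271.0, 276.0, 20.9, -14.4], [268.0, 341.0, -0.1, 0.0], [275.0, 301.0, -1.1, 0.6], [288.0, 328.0, 1.5, -1.7]]
9.1 [0.51096777 0.03543915 0.00672392] [-1.15104577 -7.09352949  6.74238418] [ 0.77091889  0.63692689 -0.0015372   0.00241649]
```

View pics/g.png

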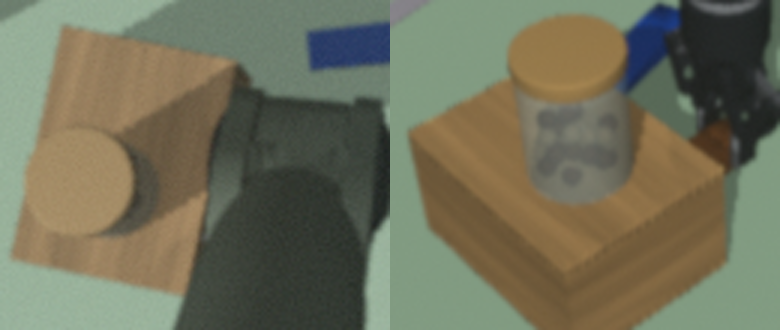

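The jar stands on the unit at crop (570,140). The hand at (740,100) is in front of the unit, gripping the wedge under the edge. The tilt shift of about 3.5 mm at the top matches a foot gap of about 3.9 mm, so I hand in.

```bash
python3 -c "
from station import workorder
print(workorder.finish_job())"
```

```text
the job is handed in; nothing more can be done
None
```

The wedge is gripped and pushed in square under the middle of the unit's front edge, with both front feet raised by an estimated 3.9 mm (worked out from the unit's tilt), the unit not measurably slid back and the jar standing; the job is handed in, but it returned no verdict.

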